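# Clamp a sample tin in the three-jaw chuck

## Robot

A 6-joint arm with a two-finger parallel gripper is mounted at the origin on the work surface. World frame = base frame: x ahead of the robot, y to its left, z up, the work surface at z = 0. Lengths are in m, angles in rad, forces in N, time in s.
With the tool pointing down it reaches from about 0.425 to 0.95 m from the base axis. Payload 3.5 kg.
Tool frame: the origin (TCP) lies midway between the tips of the shut fingers; the grasp point (between the pads) lies 19 mm behind it; z points along the fingers, y is the line along which they close (so a half turn about z gives the same grasp; the last joint's range is limited). The gripper opens to 85 mm and grips with 20 to 120 N. Pads are 22 mm wide; open, the fingers measure 114 mm over their backs; the gripper's body (76 mm by 85 mm) begins 54 mm behind the grasp point. The pads swing forward as they close: fully open they stand 13 mm farther back than shut.
Start: joints at [1.155, 0.286, 1.577, -0, 1.279, -0.15], TCP at [0.177, 0.651, 0.231] pointing down, gripper open.
Joint ranges: [-2.77, 2.77], [-0.9, 2.22], [0.21, 2.48], [-1.53, 4.67], [0.24, 2.81], [-2.84, 2.84]. Speed limits (rad/s): [2.79, 2.79, 3.14, 3.14, 3.14, 3.14].

## Interface

Orientations are given as a unit quaternion [x, y, z, w].
In Python, from plant import ctrl gives the robot as it stands. The module is installed in compiled form; this text tells all that it offers.
- The arm moves only by the shell command python3 -m inch 'ROWS' [FORCE]. ROWS is JSON, a list of rows, each a list of 5 numbers: the closure, from 0 (fully open) to 1 (shut), then the shift along the tool's x, y, z in m, then the turn about the tool's z in degrees. A call has 1 to 5 rows; each row is the pose to reach, as a shift and turn from the pose commanded when the call began, along the tool's axes at that moment; what a row does not reach only later rows make up. A row lasts 1/12 s, in which the tool goes at most 41.7 mm and 7.16 degrees, less where a joint would pass 70% of its speed; a pose out of reach is approached as far as the arm can. A call with a gripper value outside its range is refused whole. The fingers move at their own pace and stop on an object; FORCE is the grip in N (left out, the last holds). Time passes only in rows, so rows that repeat a pose let the fingers close. It gives the time, the measured TCP pose, the force, the opening and the grip force at its end, in the units of the state.
- ctrl.get_state(): the state, without advancing time (a new reading comes with each control period).
- ctrl.read_camera(name): name is "scene" or "top" or "wrist"; returns a dict with "pixels" (384x512x3 uint8, red, green, blue), "depth" (384x512 float32, m along the optical axis (not along the pixel's ray), 0 where there is no reading), "fx", "fy", "cx", "cy" (pixels), "xyz" and "rotation" of the camera in the world; the wrist camera has in their place "mount" (4x4, takes a point from camera to tool coordinates, whose origin is the TCP and whose axes are the flange's). Camera axes: x right, y down, z forward; pixel columns grow to the right and rows downward; lengths in m; the calibration is good to about 2 mm. A picture is of the moment at which its call begins: read the wrist's pose just before it.
- ctrl.sign_off(): hands the job in; it is judged then, once.
Trained networks look in a picture, given as the dict that the camera call returned (one of the last four; its "shot" number tells which), for a name from the list of things; names that differ only in an ending like _2 or _b are one class to them, and where a whole thing is asked for, a point or a joint stands for the part that bears it (a point fixed in the world has none). Each returns a list of dicts, best first, with "score" (0 to 1); they miss things now and then, are a little off and sometimes report something else, mostly with a low value. They report only what shows in the picture. A call takes as long as a camera call. They do not tell look-alikes from the thing itself.
- ctrl.spot_in(query, picture): "at" ([column, row] in pixels, amid what is visible of it).
- ctrl.tip_of(query, picture): "at" ([column, row] in pixels: a listed point, or the origin of a listed thing).
The state is a dict: "time": time; "qpos": joint angles; "dq": joint speeds; "joint_efforts": joint torques, N m; "eef_pos": TCP position; "tcp_rot": TCP orientation; "contact_force": force on the tool from outside, world axes, zero at the start; "wrist_torque": the same for the moment, N m; "opening": opening from 0.0 (shut) to 1.0 (fully open); "finger_force": force on a finger pad.
Only numpy, scipy, OpenCV 4.12 (cv2) and the standard library are available. Lean on these libraries where they do the work, as an engineer would, in place of code of your own. Each camera call takes 0.05 s, during which the arm holds its last target. There are 200 camera calls.

## Task

The sample tin on the loading tray has to be clamped in the three-jaw chuck for its test. Turn the chuck's sleeve by its red peg to open the jaws, slide the tin along the tray (do not lift or tip it) between the yellow cheeks and the jaws onto the middle of the chuck, then turn the sleeve the other way until all three jaws hold the tin firmly. Leave the bottles, jar and beaker standing where they are.

Things in the scene. Friction and masses are not known exactly. Their poses are not given: they have to be found in the camera images.
- chuck: Fixed chuck fixture, origin on the bench under its vertical axis; its +y runs along the loading lane. Steel chuck face 164 mm across at z = 45 mm. Dark grey loading tray flush with it from y = 60 to 260 mm, x = -110 to 110, side lips 5 mm high. Two yellow guide cheeks on the tray at y = 75 to 101, inner faces at x = -50 and +50, tops at z = 69. Base plate 200 mm square.
- sleeve (a joint): Angle of the knurled sleeve ring under the chuck face, rad, 0 to 2.0. 0: jaws fully open; grows anticlockwise seen from above, closing all three jaws: inner faces are 62 mm - 11.3 mm x angle from the axis (they meet the tin at about 1.5). The tin passes between the jaws only below about 0.45. Stiff (0.8 N m, about 7 N at the peg); stays where left.
- peg_top (a point): Top of the red upright peg on the sleeve's arm: 14 mm diameter, 115 mm from the chuck axis, its free length from z = 45 mm to the top at z = 108 mm. It goes round with the sleeve: its direction, anticlockwise from the chuck's +x axis, is 200 deg + sleeve angle.
- jaw0: Steel jaw at 150 deg from the chuck's +x axis (beside the lane). Origin: middle of the lower edge of its inner (gripping) face, 1 mm above the chuck face; x points outward from the axis. 16 mm wide, 24 mm long, 26 mm high at the gripping face.
- jaw1: Steel jaw, the same, at 270 deg (across from the lane).
- jaw2: Steel jaw, the same, at 30 deg (beside the lane).
- tin: Closed round aluminium sample tin, 90 mm in diameter, 49 mm high, 0.25 to 0.5 kg, standing on the loading tray; too wide for the gripper. Origin: centre of its underside.
- wash_bottle: White bottle with blue cap, 58 mm diameter, 140 mm high, standing loose on the bench; bystander. Origin: centre of its underside.
- white_jar: White jar, 60 mm diameter, 90 mm high, loose bystander. Origin: centre of its underside.
- amber_bottle: Amber bottle with black cap, 60 mm diameter, 120 mm high, loose bystander. Origin: centre of its underside.
- beaker: Open glass beaker, 60 mm across, 80 mm high, loose bystander. Origin: centre of its underside.
There are look-alikes about, which are no part of the job. What is shaped like the tin but green or turquoise is not meant.

How it is judged:
On the way, in this order (a step that is already met when the one before it is completed fails the run):
1. the jaws are opened wide enough to let the tin in (value of joint sleeve below 0.48 rad), for 0.1 s.
2. the tin stands on the chuck face between the jaws (horizontal distance between tin and chuck below 0.02 m), for 0.1 s.
At the end, for the whole second after the job is handed in: The tin stands flat on the chuck face (underside less than 5 mm above it, tilt under 0.06 rad), its centre within 4 mm of the chuck axis, at rest, with each of the three jaws pressing on it with more than 3 N (horizontal distance between tin and chuck below 0.004 m and z of tin in the frame of chuck below 0.05 m and angle between tin's own z axis and vertical below 0.06 rad and contact force between each of jaw0, jaw1, jaw2 and tin above 3 N and linear speed of tin below 0.01 m/s); the robot touches nothing.
It fails at once if the tin is lifted more than 12 mm off the tray or tipped more than 0.25 rad (z of tin in the frame of chuck above 0.057 m or angle between tin's own z axis and vertical above 0.25 rad).
It fails at once if a bottle, the jar or the beaker is moved more than 20 mm or tipped more than 0.3 rad (distance of any of wash_bottle, white_jar, amber_bottle, beaker from where it was at the start of the episode above 0.02 m or angle between any of wash_bottle, white_jar, amber_bottle, beaker's own z axis and vertical above 0.3 rad).
It also fails if it takes over 72 s, if anything falls off the work surface, if the arm or the gripper's body presses on something with over 40 N, if the wrist force passes 120 N, or if a joint passes its speed limit or range.

## Working session

There is one attempt and no reset: what is moved stays moved. The work goes in short steps, Python scripts to look and compute and a shell command to move; the robot and the scene stay as the last step left them, time stands still between calls to the robot, and variables do not carry over. Pictures are saved under pics/ and viewed, at most 10 in all, crops included, and the job is handed in when it is done.

```bash
mkdir -p pics
cat > h.py <<'E'
import numpy as np, cv2
from plant import ctrl
from scipy.spatial.transform import Rotation as R
def cam(n):
    s=ctrl.get_state(); p=ctrl.read_camera(n)
    if n=='wrist':
        T=np.eye(4);T[:3,:3]=R.from_quat(s['tcp_rot']).as_matrix();T[:3,3]=s['eef_pos'];p['T']=T@np.array(p['mount'])
    else:
        T=np.eye(4);T[:3,:3]=np.array(p['rotation']).reshape(3,3) if np.size(p['rotation'])==9 else R.from_quat(p['rotation']).as_matrix();T[:3,3]=p['xyz'];p['T']=T
    return p
def ray(p,at): 
    d=p['T'][:3,:3]@np.array([(at[0]-p['cx'])/p['fx'],(at[1]-p['cy'])/p['fy'],1]); return p['T'][:3,3],d
def atz(p,at,z):
    o,d=ray(p,at); return o+d*(z-o[2])/d[2]
def atd(p,at):
    o,d=ray(p,at); return o+d*p['depth'][int(round(at[1])),int(round(at[0]))]
def save(p,n): cv2.imwrite('pics/'+n,np.ascontiguousarray(p['pixels'][:,:,::-1]))
E
python3 - <<'E'
from h import *
np.set_printoptions(precision=4,suppress=True)
s=ctrl.get_state();print({k:np.round(v,3) for k,v in s.items()})
for n in ['top','scene']:
    p=cam(n);save(p,n+'0.png');print(n,p['T'])
    for q in ['chuck','sleeve','peg_top','jaw0','jaw1','jaw2','tin','wash_bottle','white_jar','amber_bottle','beaker']:
        for f in ([ctrl.tip_of] if n=='scene' else [ctrl.tip_of,ctrl.spot_in]):
            try: r=f(q,p)
            except Exception as e: print(q,e); continue
            print(q,f.__name__,[(np.round(x['at']),round(x['score'],2),atd(p,x['at'])) for x in r[:3]])
E
```

```text
{'time': np.float64(0.0), 'qpos': array([ 1.155,  0.287,  1.578,  0.   ,  1.279, -0.15 ]), 'dq': array([ 0.002,  0.001, -0.001,  0.   , -0.002, -0.001]), 'joint_efforts': array([ -0.001, -40.598, -29.263,  -0.   ,   0.006,  -0.   ]), 'eef_pos': array([0.177, 0.651, 0.23 ]), 'tcp_rot': array([ 0.133,  0.991, -0.001, -0.   ]), 'contact_force': array([-0.084,  0.281, -0.187]), 'wrist_torque': array([ 0.038, -0.03 ,  0.106]), 'finger_force': np.float64(0.0), 'opening': np.float64(1.0)}
top [[ 0.0111 -0.9927  0.1199  0.4278]
 [-0.9998 -0.0089  0.0189  0.0118]
 [-0.0177 -0.1201 -0.9926  1.0929]
 [ 0.      0.      0.      1.    ]]
chuck call [(array([280., 187.]), 0.89, array([ 0.5678, -0.0333,  0.044 ]))]
chuck call [(array([250., 189.]), 0.92, array([0.5614, 0.0434, 0.0429]))]
sleeve it knows: amber_bottle, beaker, chuck, jaw, peg_top, tin, wash_bottle, white_jar
sleeve call [(array([309., 177.]), 0.97, array([ 0.5955, -0.112 ,  0.0332]))]
peg_top call [(array([325., 170.]), 0.87, array([ 0.6034, -0.1432,  0.1061]))]
peg_top call []
jaw0 call [(array([275., 195.]), 0.63, array([ 0.5456, -
[... 3397 characters left out ...]
8., 214.]), 0.53, array([ 0.5914, -0.0663,  0.0449]))]
tin call [(array([398., 270.]), 0.7, array([0.5801, 0.3366, 0.0473])), (array([312., 186.]), 0.7, array([0.3905, 0.0894, 0.0347])), (array([358., 198.]), 0.7, array([0.3906, 0.205 , 0.0397]))]
wash_bottle call [(array([131., 224.]), 0.96, array([ 0.6986, -0.2279,  0.0393])), (array([185., 186.]), 0.53, array([ 0.5983, -0.1427,  0.107 ])), (array([255., 205.]), 0.27, array([ 0.5327, -0.0026,  0.0489]))]
white_jar call [(array([262., 306.]), 0.56, array([0.7696, 0.1242, 0.0418]))]
amber_bottle call [(array([151., 197.]), 0.75, array([ 0.5909, -0.2525,  0.0238]))]
beaker call [(array([189., 284.]), 0.96, array([ 0.7822, -0.0271,  0.0361]))]
```

View pics/top0.png

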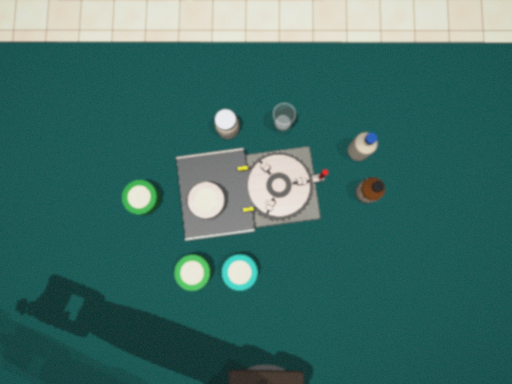

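View pics/scene0.png

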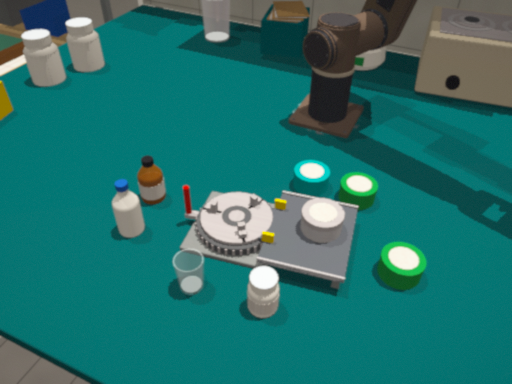

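The silver/white tin is at top-picture pixel (206,199) and scene-picture pixel (323,218), standing on the grey tray. The look-alikes are off the tray: green at (139,197) and (192,272), turquoise at (240,272). The red peg is near (325,172), the cheeks at (243,168) and (248,209). I'll confirm with one enlarged crop and measure the chuck frame.

```bash
cat >> h.py <<'E'
def blobs(p,kind,amin=4):
    a=cv2.cvtColor(np.ascontiguousarray(p['pixels']),cv2.COLOR_RGB2HSV).astype(int);h,s,v=a[...,0],a[...,1],a[...,2]
    m={'yellow':(h>20)&(h<34)&(s>140)&(v>100),'red':((h<6)|(h>174))&(s>150)&(v>80)}[kind].astype(np.uint8)
    n,l,st,c=cv2.connectedComponentsWithStats(m)
    return [(st[i,4],c[i],l==i) for i in range(1,n) if st[i,4]>=amin]
def cloud(p):
    v,u=np.mgrid[:384,:512];z=p['depth'];q=np.stack([(u-p['cx'])/p['fx']*z,(v-p['cy'])/p['fy']*z,z],-1)
    return q@p['T'][:3,:3].T+p['T'][:3,3]
E
python3 - <<'E'
from h import *
np.set_printoptions(precision=4,suppress=True)
p=cam('top');C=cloud(p)
for k,z in(('yellow',.069),('red',.1)):
    for a,c,m in blobs(p,k): print(k,a,c,atz(p,c,z),np.median(C[m],0),C[m][:,2].max())
m=(C[...,2]>.085)&(C[...,2]<.105)&(abs(C[...,0]-.53)<.1)&(abs(C[...,1]-.17)<.1)
v,u=np.nonzero(m);print('tin',m.sum(),atz(p,(u.mean(),v.mean()),.094),C[m].mean(0),np.ptp(C[m],0))
i=p['pixels'][140:250,165:345,::-1];cv2.imwrite('pics/crop.png',cv2.resize(np.ascontiguousarray(i),None,fx=4,fy=4))
E
```

```text
yellow 35 [242.4857 168.0571] [0.6129 0.064  0.069 ] [0.6128 0.0652 0.0686] 0.07313828868947403
yellow 28 [248.5 209. ] [0.5068 0.0471 0.069 ] [0.5068 0.0471 0.0694] 0.07357886077012865
red 35 [323.8 172.8] [ 0.5969 -0.1411  0.1   ] [ 0.5972 -0.1402  0.1071] 0.11116610720545206
tin 1026 [0.5275 0.1548 0.094 ] [0.5276 0.1548 0.0939] [0.0888 0.0886 0.0138]
```

View pics/crop.png

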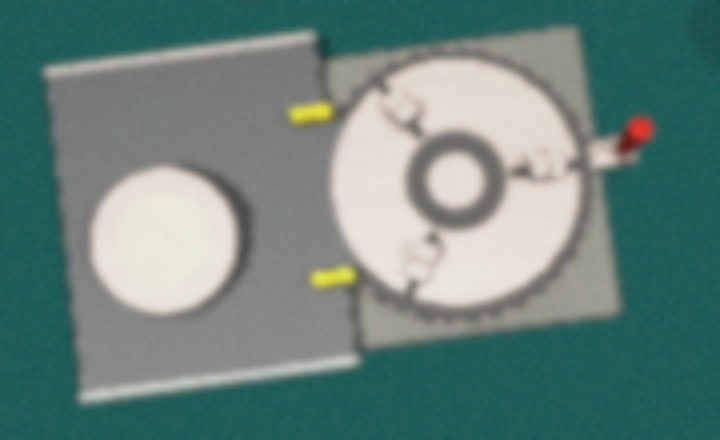

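The crop shows the silver tin at (165,240) with no coloured rim, 89 mm across and top at 94 mm, so it is the one meant. The chuck is centred near (455,180), its yaw is about 9°, and the peg tip is at (642,130). Next I'll turn the tool tangential to the peg circle and go above the peg.

```bash
python3 -m inch '[[0,0,0,0,7],[0,0,0,0,14],[0,0,0,0,21],[0,0,0,0,28],[0,0,0,0,35]]' && python3 -m inch '[[0,0,0,0,7],[0,0,0,0,14],[0,0,0,0,21],[0,0,0,0,27],[0,0,0,0,27]]'
for i in 1 2 3 4; do :; done
python3 -m inch '[[0,-0.035,0.009,0,0],[0,-0.07,0.019,0,0],[0,-0.105,0.028,0,0],[0,-0.14,0.038,0,0],[0,-0.174,0.047,0,0]]'
python3 -m inch '[[0,-0.035,0.009,0,0],[0,-0.07,0.019,0,0],[0,-0.105,0.028,0,0],[0,-0.14,0.038,0,0],[0,-0.174,0.047,0,0]]'
python3 -m inch '[[0,-0.035,0.009,0,0],[0,-0.07,0.019,0,0],[0,-0.105,0.028,0,0],[0,-0.14,0.038,0,0],[0,-0.174,0.047,0,0]]'
python3 -m inch '[[0,-0.035,0.009,0,0],[0,-0.07,0.019,0,0],[0,-0.105,0.028,0,0],[0,-0.14,0.038,0,0],[0,-0.174,0.047,0,0]]'
cat >> h.py <<'E'
def pose():
    s=ctrl.get_state();M=R.from_quat(s['tcp_rot']).as_matrix();psi=np.degrees(np.arctan2(M[1,1],M[0,1]));return np.array(s['eef_pos']),M,psi,s
def to(x,y,z,psi=None):
    t,M,ps,s=pose();d=M.T@(np.array([x,y,z])-t)
    print('tcp',t.round(4),'psi',ps.round(1),'-> rows shift',d.round(4),'turn',None if psi is None else round((ps-psi+180)%360-180,1),'F',np.round(s['contact_force'],1),'t',s['time'],'open',s['opening'])
E
python3 - <<'E'
from h import *
np.set_printoptions(precision=4,suppress=True)
p=cam('wrist');print(np.array(p['mount']));save(p,'w1.png');C=cloud(p)
for k,z in(('yellow',.069),('red',.108)):
    for a,c,m in blobs(p,k,15): print(k,a,c,atz(p,c,z),np.median(C[m],0),C[m][:,2].max())
for q in('chuck','peg_top'):print(q,[(x['at'],x['score'],atz(p,x['at'],.108 if q=='peg_top' else .045)) for x in ctrl.tip_of(q,p)])
to(.600,-.142,.23,13)
E
```

```text
time: 2.12
eef_pos: [0.1773, 0.6513, 0.2313]
tcp_rot: [0.427, 0.904, 0.0, -0.0]
contact_force: [-0.2, -0.6, 0.6]
opening: 0.997
finger_force: 0.0
time: 2.53
eef_pos: [0.1773, 0.6513, 0.2313]
tcp_rot: [0.625, 0.781, -0.0, 0.0]
contact_force: [-0.1, 0.1, 0.5]
opening: 0.996
finger_force: 0.0
time: 2.95
eef_pos: [0.2621, 0.4905, 0.2314]
tcp_rot: [0.623, 0.782, 0.0, 0.0]
contact_force: [0.4, -0.2, -0.4]
opening: 0.998
finger_force: 0.0
time: 3.37
eef_pos: [0.3464, 0.3311, 0.2317]
tcp_rot: [0.623, 0.782, 0.0, 0.0]
contact_force: [0.6, -0.0, -0.4]
opening: 0.997
finger_force: 0.0
time: 3.78
eef_pos: [0.4308, 0.1716, 0.2318]
tcp_rot: [0.623, 0.782, 0.0, 0.0]
contact_force: [0.7, 1.2, -0.7]
opening: 0.999
finger_force: 0.0
time: 4.2
eef_pos: [0.5152, 0.0122, 0.2317]
tcp_rot: [0.623, 0.782, 0.0, 0.0]
contact_force: [1.1, 0.4, 0.6]
opening: 0.996
finger_force: 0.0
[[-0.0008 -0.9588 -0.284   0.0717]
 [ 1.     -0.0009  0.0001 -0.0009]
 [-0.0003 -0.284   0.9588 -0.1424]
 [ 0.      0.      0.      1.    ]]
yellow 177 [262.3503 142.6158] [0.5092 0.0495 0.069 ] [0.5092 0.0495 0.0687] 0.3740287326403367
yellow 281 [354.2491 149.2491] [0.612  0.0654 0.069 ] [0.6131 0.0651 0.0678] 0.07020910758205678
red 351 [296.1453 299.9003] [ 0.5874 -0.1151  0.108 ] [ 0.5968 -0.1362  0.0795] 0.3740287326403367
chuck [([292.6, 200.6], 0.81, array([ 0.5647, -0.0164,  0.045 ]))]
peg_top []
tcp [0.5152 0.0121 0.2314] psi 12.7 -> rows shift [-0.169   0.0489  0.0014] turn -0.3 F [ 0.3 -0.7  0.4] t 4.35 open 1.000962827506442
```

View pics/w1.png

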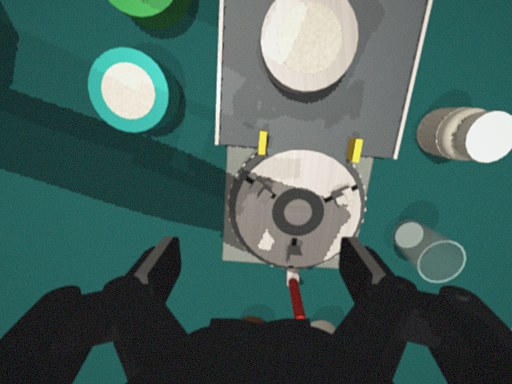

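The wrist picture shows the cheeks at (262,142) and (356,150), the chuck's ring at (297,211), and the peg from (294,284) to its top at (302,319) between the fingers.

Run:
```python
from h import *
np.set_printoptions(precision=4,suppress=True)
p=cam('wrist');c=atz(p,(297,211),.045);a=atz(p,(294,286),.045);b=atz(p,(301.5,316),.108)
print(c,a,b)
y=np.array([.6125-.509,.0653-.0495]);yaw=np.arctan2(y[1],y[0]);m=np.array([.5607,.0571]);O=m-.088*np.array([-np.sin(yaw),np.cos(yaw)])
print(np.degrees(yaw),O)
for q in(a,b,np.array([.6,-.142])): d=q[:2]-O;print(np.hypot(*d),np.degrees(np.arctan2(d[1],d[0]))%360-np.degrees(yaw)-200)
```

```text
[ 0.5735 -0.0291  0.045 ] [ 0.5986 -0.1399  0.045 ] [ 0.5987 -0.1358  0.108 ]
8.679592510198544 [ 0.574  -0.0299]
0.11273276603613773 73.92273789416163
0.10874021138652053 74.4783625524542
0.11508779870102016 74.38730360776685
```

```bash
python3 -m inch '[[0,-0.035,0.01,0,0],[0,-0.07,0.02,0,0],[0,-0.105,0.03,0,0],[0,-0.14,0.04,0,0],[0,-0.169,0.049,0,0]]' >/dev/null
python3 -m inch '[[0,0,0,0.03,0],[0,0,0,0.06,0],[0,0,0,0.09,0],[0,0,0,0.12,0],[0,0,0,0.135,0]]'
python3 -c "
from h import *
to(.600,-.142,.066,13.1)"
```

```text
time: 5.23
eef_pos: [0.597, -0.137, 0.0919]
tcp_rot: [0.623, 0.782, -0.001, -0.003]
contact_force: [-0.2, 0.7, -1.2]
opening: 0.996
finger_force: 0.0
tcp [ 0.597  -0.137   0.0919] psi 13.0 -> rows shift [-0.0056  0.0019  0.0259] turn -0.1 F [-0.2  0.7 -1.2] t 5.2333 open 0.9964319385700179
```

```bash
python3 -m inch '[[0,0,0,0.02,0],[0,0,0,0.027,0],[0.5,0,0,0.027,0],[1,0,0,0.027,0],[1,0,0,0.027,0]]' 25
python3 -m inch '[[1,0,0,0,0],[1,0,0,0,0],[1,0,0,0,0],[1,0,0,0,0],[1,0,0,0,0]]'
python3 -c "
from h import *
to(.600,-.142,.066,13.1)"
```

```text
time: 5.65
eef_pos: [0.6007, -0.1397, 0.0711]
tcp_rot: [0.624, 0.782, 0.0, 0.001]
contact_force: [-0.4, -0.3, 0.0]
opening: 0.603
finger_force: 0.0
time: 6.07
eef_pos: [0.6003, -0.1402, 0.0706]
tcp_rot: [0.624, 0.781, 0.0, 0.001]
contact_force: [-0.4, 1.1, 4.2]
opening: 0.153
finger_force: 25.0
tcp [ 0.6003 -0.1402  0.0706] psi 12.8 -> rows shift [-0.0017 -0.0007  0.0046] turn -0.3 F [-0.4  1.1  4.2] t 6.0667 open 0.15339045425332826
```

The opening reads 13 mm, so the peg is gripped. Now I'll turn the sleeve clockwise in 20° calls.

```bash
for r in 1; do
python3 -m inch '[[1,0.0003,-0.008,0,4],[1,0.0011,-0.016,0,8],[1,0.0025,-0.0239,0,12],[1,0.0045,-0.0317,0,16],[1,0.0069,-0.0393,0,20]]' 40
python3 -m inch '[[1,0.0003,-0.008,0,4],[1,0.0011,-0.016,0,8],[1,0.0025,-0.0239,0,12],[1,0.0045,-0.0317,0,16],[1,0.0069,-0.0393,0,20]]'
done
python3 -c "
from h import *
t,M,ps,s=pose();d=t[:2]-[.574,-.030];print(np.hypot(*d),np.degrees(np.arctan2(d[1],d[0]))-208.8+360,ps)"
```

```text
time: 6.48
eef_pos: [0.5623, -0.1421, 0.0706]
tcp_rot: [0.751, 0.66, 0.002, 0.003]
contact_force: [7.3, 3.2, 0.4]
opening: 0.151
finger_force: 40.1
time: 6.9
eef_pos: [0.5244, -0.1305, 0.0706]
tcp_rot: [0.855, 0.519, 0.003, 0.003]
contact_force: [8.6, 1.2, -0.7]
opening: 0.153
finger_force: 40.0
0.11208082486948297 34.92009356677801 -27.447719907708475
```

```bash
python3 -m inch '[[1,0.0003,-0.008,0,4],[1,0.0011,-0.016,0,8],[1,0.0025,-0.0239,0,12],[1,0.0045,-0.0317,0,16],[1,0.0069,-0.0393,0,20]]'
python3 -m inch '[[1,0.0001,-0.005,0,2],[1,0.0002,-0.006,0,3],[1,0.0002,-0.006,0,3],[1,0.0002,-0.006,0,3],[1,0.0002,-0.006,0,3]]'
python3 -c "
from h import *
t,M,ps,s=pose();d=t[:2]-[.574,-.030];print(np.hypot(*d),np.degrees(np.arctan2(d[1],d[0]))-208.8+360,ps)"
```

```text
time: 7.32
eef_pos: [0.4929, -0.1068, 0.0707]
tcp_rot: [0.932, 0.363, 0.004, 0.003]
contact_force: [10.1, -1.0, -2.2]
opening: 0.156
finger_force: 39.8
time: 7.73
eef_pos: [0.4887, -0.102, 0.0706]
tcp_rot: [0.94, 0.34, 0.003, 0.002]
contact_force: [6.2, 0.3, -0.5]
opening: 0.149
finger_force: 39.8
0.11159928796622659 11.355166942218148 -50.261476858513305
```

The sleeve is at about 0.2 rad. I'll release the peg, rise, turn the tool to lane-aligned and go behind the tin.

```bash
python3 -m inch '[[0.5,0,0,0,0],[0.3,0,0,0,0],[0.3,0,0,-0.01,0],[0.3,0,0,-0.04,0],[0.3,0,0,-0.08,0]]'
python3 -m inch '[[0.3,0,0,-0.04,0],[0.3,0,0,-0.07,-5],[0.3,0,0,-0.07,-12],[0.3,0,0,-0.07,-19],[0.3,0,0,-0.07,-26]]' >/dev/null
python3 -m inch '[[0.3,0,0,0,-7],[0.3,0,0,0,-14],[0.3,0,0,0,-21],[0.3,0,0,0,-28],[0.3,0,0,0,-33]]'
python3 - <<'E'
from h import *
p=cam('top')
for a,c,m in blobs(p,'red'): print(a,c,atz(p,c,.1))
to(.516,.224,.23,8.8)
E
```

```text
time: 8.15
eef_pos: [0.4828, -0.1003, 0.1469]
tcp_rot: [0.94, 0.34, -0.003, -0.003]
contact_force: [0.5, -0.2, -0.2]
opening: 0.704
finger_force: 0.0
time: 8.98
eef_pos: [0.4855, -0.1014, 0.2197]
tcp_rot: [0.649, 0.761, -0.0, -0.0]
contact_force: [0.2, 0.0, -0.5]
opening: 0.699
finger_force: 0.0
tcp [ 0.4855 -0.1014  0.2197] psi 9.2 -> rows shift [ 0.3164  0.082  -0.0103] turn 0.4 F [-0.5 -0.6 -0.2] t 9.0333 open 0.6986008265464694
```

```bash
python3 -m inch '[[0.3,0.035,0.009,0,0],[0.3,0.07,0.018,0,0],[0.3,0.105,0.027,0,0],[0.3,0.14,0.036,0,0],[0.3,0.17,0.044,0,0]]' >/dev/null
python3 -m inch '[[0.25,0.035,0.009,0,0],[0.25,0.07,0.018,0,0],[0.25,0.105,0.027,0,0],[0.25,0.146,0.038,0,0],[0.25,0.146,0.038,0,0]]'
python3 - <<'E'
from h import *
np.set_printoptions(precision=4,suppress=True)
p=cam('top');C=cloud(p)
c,s=np.cos(np.radians(8.8)),np.sin(np.radians(8.8))
def ch(q): d=np.array(q[:2])-[.574,-.030];return np.array([d[0]*c+d[1]*s,-d[0]*s+d[1]*c])
for a,cc,m in blobs(p,'red'): q=atz(p,cc,.09);print('peg',q,ch(q),np.degrees(np.arctan2(*ch(q)[::-1]))%360-200)
for a,cc,m in blobs(p,'yellow'): print('yel',ch(atz(p,cc,.069)))
for x in ctrl.tip_of('jaw0',p): print('jaw',x['score'],ch(atz(p,x['at'],.046)))
print('tcp',ch(pose()[0]),'tin',ch([.5275,.1548]));to(.516,.224,.066,8.8)
save(p,'t2.png')
E
```

```text
time: 9.87
eef_pos: [0.5182, 0.2289, 0.2198]
tcp_rot: [0.65, 0.76, 0.001, -0.001]
contact_force: [-0.7, -0.1, -0.1]
opening: 0.751
finger_force: 0.0
peg [ 0.485  -0.1044  0.09  ] [-0.0993 -0.0599] 11.111334059555162
yel [0.0528 0.0866]
yel [-0.0547  0.0864]
jaw 0.64 [-0.0052 -0.0572]
jaw 0.62 [0.0495 0.0289]
jaw 0.39 [-0.0485  0.0234]
tcp [-0.0161  0.2602] tin [-0.0177  0.1897]
tcp [0.5183 0.2247 0.2194] psi 8.9 -> rows shift [-0.0003 -0.0022  0.1534] turn 0.1 F [-0.6  0.   0. ] t 9.9667 open 0.7501583322990271
```

View pics/t2.png

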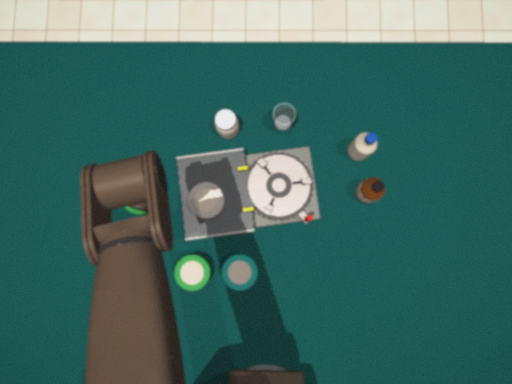

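The peg is now at (307,216), which gives 0.19 rad. The jaws are open and the tin is unmoved at (207,200). I'll descend behind the tin and start pushing.

```bash
python3 -m inch '[[0.25,0,-0.002,0.035,0],[0.25,0,-0.002,0.07,0],[0.25,0,-0.002,0.105,0],[0.25,0,-0.002,0.14,0],[0.25,0,-0.002,0.153,0]]'
python3 -m inch '[[0.25,-0.004,0,0,0],[0.25,-0.01,0,0,0],[0.25,-0.018,0,0,0],[0.25,-0.026,0,0,0],[0.25,-0.034,0.001,0,0]]'
python3 - <<'E'
from h import *
np.set_printoptions(precision=4,suppress=True)
p=cam('wrist');C=cloud(p);save(p,'w3.png')
c,s=np.cos(np.radians(8.8)),np.sin(np.radians(8.8))
def ch(q): d=np.array(q[:2])-[.574,-.030];return np.array([d[0]*c+d[1]*s,-d[0]*s+d[1]*c])
print('tcp',pose()[0],ch(pose()[0]))
for n in('wrist','top'):
    p=cam(n)
    for x in ctrl.tip_of('tin',p): print(n,x['at'],x['score'],ch(atz(p,x['at'],.045)))
E
```

```text
time: 10.38
eef_pos: [0.5131, 0.2206, 0.0612]
tcp_rot: [0.652, 0.758, -0.004, -0.003]
contact_force: [-0.1, -1.5, -0.9]
opening: 0.749
finger_force: 0.0
time: 10.8
eef_pos: [0.5248, 0.1894, 0.0691]
tcp_rot: [0.651, 0.759, 0.002, 0.001]
contact_force: [-0.2, 3.1, 2.4]
opening: 0.752
finger_force: 2.0
tcp [0.5252 0.1881 0.0688] [-0.0149  0.223 ]
wrist [261.4, 278.7] 0.95 [-0.0144  0.1803]
wrist [48.0, 294.2] 0.73 [-0.1685  0.1683]
wrist [38.5, 166.4] 0.73 [-0.1534  0.2619]
top [238.7, 269.1] 0.92 [-0.2025  0.1336]
top [194.9, 273.9] 0.82 [-0.1987  0.247 ]
top [210.6, 200.5] 0.79 [-0.0162  0.1825]
top [145.8, 193.5] 0.74 [0.0269 0.3499]
```

View pics/w3.png

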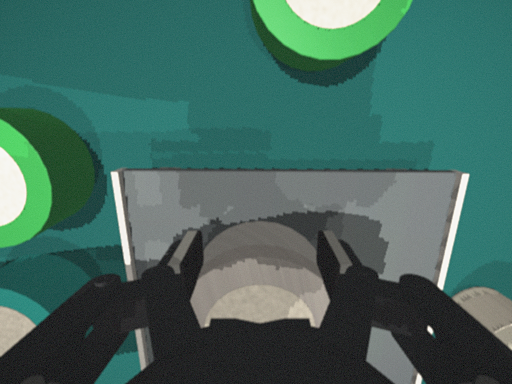

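The wrist picture shows the tin at (260,280), seated symmetrically between the two fingers. The fork-to-tin offset is 43 mm, as predicted. Now the diagonal push.

```bash
python3 -m inch '[[0.25,-0.008,0.002,0,0],[0.25,-0.018,0.005,0,0],[0.25,-0.028,0.008,0,0],[0.25,-0.038,0.011,0,0],[0.25,-0.048,0.014,0,0]]'
python3 - <<'E'
from h import *
np.set_printoptions(precision=4,suppress=True)
c,s=np.cos(np.radians(8.8)),np.sin(np.radians(8.8))
def ch(q): d=np.array(q[:2])-[.574,-.030];return np.array([d[0]*c+d[1]*s,-d[0]*s+d[1]*c])
print('tcp',pose()[0],ch(pose()[0]))
for n in('wrist','top'):
    p=cam(n)
    for x in ctrl.tip_of('tin',p)[:3]: print(n,x['at'],x['score'],ch(atz(p,x['at'],.045)))
    C=cloud(p);m=(C[...,2]>.085)&(C[...,2]<.1);q=np.array([ch(k) for k in C[m]]);k=(abs(q[:,0])<.07)&(q[:,1]<.19)&(q[:,1]>.0)
    if k.any(): print(n,'x',np.percentile(q[k][:,0],[1,99]),'y',np.percentile(q[k][:,1],[1,99]))
E
```

```text
time: 11.47
eef_pos: [0.5446, 0.1433, 0.0664]
tcp_rot: [0.651, 0.759, -0.0, -0.0]
contact_force: [-1.6, 2.7, 3.6]
opening: 0.751
finger_force: 1.8
tcp [0.5446 0.1433 0.0664] [-0.0026  0.1758]
wrist [23.8, 249.9] 0.67 [-0.1631  0.1575]
wrist [5.0, 101.8] 0.59 [-0.1502  0.2528]
wrist [257.3, 279.8] 0.57 [-0.0051  0.1339]
wrist x [-0.0462  0.0393] y [0.1423 0.1865]
top [242.7, 270.2] 0.71 [-0.2067  0.1238]
top [231.6, 190.0] 0.7 [0.0034 0.124 ]
top [145.9, 195.9] 0.56 [0.0205 0.3504]
top x [-0.047   0.0378] y [0.0883 0.1395]
```

```bash
python3 -m inch '[[0.25,-0.008,0.002,0,0],[0.25,-0.018,0.003,0,0],[0.25,-0.028,0.003,0,0],[0.25,-0.038,0.003,0,0],[0.25,-0.048,0.003,0,0]]'
python3 -m inch '[[0.25,-0.008,0,0,0],[0.25,-0.018,0,0,0],[0.25,-0.028,0,0,0],[0.25,-0.038,0,0,0],[0.25,-0.048,0,0,0]]'
cat >> h.py <<'E'
c_,s_=np.cos(np.radians(8.8)),np.sin(np.radians(8.8))
def ch(q): d=np.asarray(q)[...,:2]-[.574,-.030];return np.stack([d[...,0]*c_+d[...,1]*s_,-d[...,0]*s_+d[...,1]*c_],-1)
def tin(lo=-.1,hi=.1,n='top'):
    p=cam(n);C=cloud(p);m=(C[...,2]>.088)&(C[...,2]<.098);q=ch(C[m]);k=(abs(q[:,0])<.06)&(q[:,1]<hi)&(q[:,1]>lo);q=q[k]
    if len(q): print(n,len(q),'x',np.percentile(q[:,0],[1,99]),'y',np.percentile(q[:,1],[1,99]))
    for x in ctrl.tip_of('tin',p):
        a=ch(atz(p,x['at'],.045))
        if abs(a[0])<.1: print('net',a,x['score'])
    return p
E
python3 - <<'E'
from h import *
np.set_printoptions(precision=4,suppress=True)
print('tcp',pose()[0],ch(pose()[0]));tin()
E
```

```text
time: 12.08
eef_pos: [0.5543, 0.0962, 0.066]
tcp_rot: [0.651, 0.759, -0.0, -0.0]
contact_force: [0.7, 1.2, -1.5]
opening: 0.752
finger_force: 0.7
time: 12.5
eef_pos: [0.5618, 0.0488, 0.0663]
tcp_rot: [0.651, 0.759, -0.0, -0.0]
contact_force: [0.0, 1.1, -2.1]
opening: 0.752
finger_force: 0.7
tcp [0.5618 0.0488 0.0663] [0.     0.0797]
top 262 x [-0.0438  0.0322] y [-0.0065  0.0454]
net [0.0158 0.3554] 0.74
net [0.0022 0.035 ] 0.51
```

```bash
python3 -m inch '[[0.25,-0.008,0,0,0],[0.25,-0.018,0,0,0],[0.25,-0.028,0,0,0],[0.25,-0.034,0,0,0],[0.25,-0.037,0,0,0]]'
python3 -m inch '[[0.25,0,0,0,0],[0.25,0,0,0,0]]'
python3 - <<'E'
from h import *
np.set_printoptions(precision=4,suppress=True)
print('tcp',pose()[0],ch(pose()[0]));save(tin(),'t4.png')
E
```

```text
time: 13.02
eef_pos: [0.5677, 0.0123, 0.0665]
tcp_rot: [0.651, 0.759, 0.0, 0.0]
contact_force: [0.1, 2.6, 0.9]
opening: 0.749
finger_force: 1.3
time: 13.18
eef_pos: [0.5675, 0.0128, 0.0663]
tcp_rot: [0.651, 0.759, -0.0, 0.0]
contact_force: [0.1, 0.3, 1.0]
opening: 0.754
finger_force: 0.0
tcp [0.5675 0.0128 0.0663] [0.0001 0.0433]
top 140 x [-0.0395  0.0188] y [-0.044   0.0032]
net [0.0193 0.3534] 0.74
net [-0.0003 -0.0006] 0.56
```

View pics/t4.png

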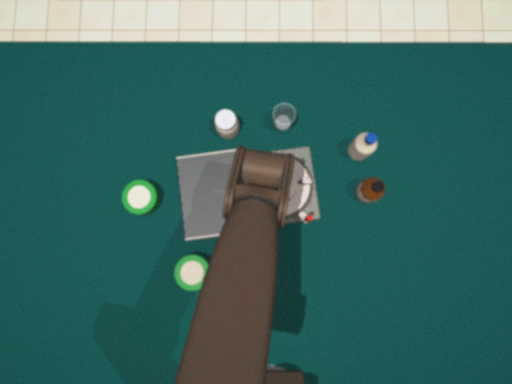

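The arm hides most of the tin in this picture, but the tin's leading edge and the network both put its centre within 1 mm of the axis. The peg is still at (308,216). I'll retreat, rise and return to the peg.

```bash
python3 -m inch '[[0.25,0.01,0,0,0],[0.25,0.03,0,0,0],[0.25,0.05,0,0,0],[0.25,0.05,0,-0.03,0],[0.25,0.05,0,-0.07,0]]'
python3 -m inch '[[0.25,0,0,-0.04,7],[0.25,0,0,-0.08,14],[0.25,0,0,-0.09,21],[0.25,0,0,-0.09,28],[0.25,0,0,-0.09,35]]' >/dev/null
python3 -m inch '[[0.25,0,0,0,7],[0.25,0,0,0,14],[0.25,0,0,0,21],[0.25,0,0,0,24],[0.25,0,0,0,24]]'
python3 -c "
from h import *
tin();to(.487,-.103,.22,-50)"
```

```text
time: 13.7
eef_pos: [0.5556, 0.0649, 0.1322]
tcp_rot: [0.65, 0.76, -0.003, -0.004]
contact_force: [0.8, 0.3, -0.3]
opening: 0.752
finger_force: 0.0
time: 14.53
eef_pos: [0.5594, 0.0636, 0.2261]
tcp_rot: [0.94, 0.34, -0.0, -0.0]
contact_force: [0.4, 0.4, -0.1]
opening: 0.754
finger_force: 0.0
top 961 x [-0.04443869  0.04102003] y [-0.04198638  0.03988221]
net [ 0.00149595 -0.00295588] 0.81
net [0.01409196 0.35080324] 0.78
tcp [0.5595 0.0634 0.2262] psi -50.1 -> rows shift [-0.1623  0.0811  0.0062] turn -0.1 F [ 0.9  0.8 -0.3] t 14.6333 open 0.74970041514193
```

```bash
python3 -m inch '[[0.25,-0.035,0.018,0,0],[0.25,-0.07,0.036,0,0],[0.25,-0.105,0.054,0,0],[0.25,-0.14,0.07,0,0],[0.25,-0.162,0.081,0,0]]' >/dev/null
python3 -m inch '[[0.25,0,0,0.02,0],[0.25,0,0,0.055,0],[0.25,0,0,0.09,0],[0.25,0,0,0.125,0],[0.25,0,0,0.156,0]]'
python3 -m inch '[[0.5,0,0,0,0],[1,0,0,0,0],[1,0,0,0,0],[1,0,0,0,0],[1,0,0,0,0]]' 40
python3 -c "
from h import *
t,M,ps,s=pose();d=ch(t);print(t,np.hypot(*d),np.degrees(np.arctan2(d[1],d[0]))+160,ps,s['opening'],s['finger_force'])"
```

```text
time: 15.47
eef_pos: [0.4865, -0.1028, 0.0686]
tcp_rot: [0.94, 0.341, -0.0, -0.0]
contact_force: [-1.0, 0.2, -0.7]
opening: 0.751
finger_force: 0.0
time: 15.88
eef_pos: [0.4886, -0.1034, 0.0732]
tcp_rot: [0.94, 0.34, 0.001, 0.001]
contact_force: [-0.6, 2.3, 5.7]
opening: 0.148
finger_force: 39.2
[ 0.48861507 -0.10335773  0.07319487] 0.1125697216962755 11.867240947248263 -50.218965728435286 0.14843499844841926 39.248183369636536
```

```bash
python3 -m inch '[[1,0.0003,0.008,0,-4],[1,0.0011,0.016,0,-8],[1,0.0025,0.0239,0,-12],[1,0.0045,0.0317,0,-16],[1,0.0069,0.0393,0,-20]]'
python3 -m inch '[[1,0.0003,0.008,0,-4],[1,0.0011,0.016,0,-8],[1,0.0025,0.0239,0,-12],[1,0.0045,0.0317,0,-16],[1,0.0069,0.0393,0,-20]]'
python3 -m inch '[[1,0.0003,0.008,0,-4],[1,0.0011,0.016,0,-8],[1,0.0025,0.0239,0,-12],[1,0.0045,0.0317,0,-16],[1,0.0069,0.0393,0,-20]]'
python3 -c "
from h import *
t,M,ps,s=pose();d=ch(t);print(t,np.hypot(*d),np.degrees(np.arctan2(d[1],d[0]))+160,ps,s['opening'],s['finger_force'])"
```

```text
time: 16.3
eef_pos: [0.5181, -0.1282, 0.0732]
tcp_rot: [0.866, 0.499, 0.001, -0.001]
contact_force: [-4.8, 6.4, 8.4]
opening: 0.148
finger_force: 39.6
time: 16.72
eef_pos: [0.5553, -0.1419, 0.0732]
tcp_rot: [0.766, 0.642, 0.0, -0.001]
contact_force: [-5.8, 6.6, 9.0]
opening: 0.15
finger_force: 39.6
time: 17.13
eef_pos: [0.5948, -0.1422, 0.0732]
tcp_rot: [0.643, 0.766, -0.0, -0.001]
contact_force: [-7.8, 4.5, 9.0]
opening: 0.152
finger_force: 39.6
[ 0.59475635 -0.14219115  0.07318621] 0.11409504988599108 71.68170574085958 9.93753426369667 0.15166987413012845 39.6287727355957
```

```bash
python3 -m inch '[[1,0.0001,0.004,0,-2],[1,0.0003,0.008,0,-4],[1,0.0006,0.012,0,-6],[1,0.0011,0.016,0,-8],[1,0.0017,0.0199,0,-10]]'
python3 -m inch '[[1,0,0.0015,0,-0.8],[1,0.0001,0.003,0,-1.6],[1,0.0001,0.0045,0,-2.4],[1,0.0002,0.006,0,-3],[1,0.0002,0.006,0,-3]]'
python3 -c "
from h import *
t,M,ps,s=pose();d=ch(t);print(t,np.hypot(*d),np.degrees(np.arctan2(d[1],d[0]))+160,ps,s['contact_force']@M)"
```

```text
time: 17.55
eef_pos: [0.6138, -0.1373, 0.0732]
tcp_rot: [0.575, 0.818, -0.0, -0.001]
contact_force: [-7.6, 2.3, 7.7]
opening: 0.145
finger_force: 39.6
time: 17.97
eef_pos: [0.6194, -0.1352, 0.0732]
tcp_rot: [0.553, 0.833, -0.0, -0.001]
contact_force: [-6.4, 2.8, 7.6]
opening: 0.15
finger_force: 39.5
[ 0.61935259 -0.13515649  0.07322198] 0.11451963130034912 84.52989139467034 22.79650013079742 [ 5.04426824 -4.87119458 -7.62008254]
```

```bash
python3 -m inch '[[1,0,0.0015,0,-0.8],[1,0.0001,0.003,0,-1.6],[1,0.0001,0.0045,0,-2.4],[1,0.0002,0.006,0,-3],[1,0.0002,0.006,0,-3]]'
python3 -c "
from h import *
t,M,ps,s=pose();d=ch(t);print(t,np.hypot(*d),np.degrees(np.arctan2(d[1],d[0]))+160,ps,s['contact_force']@M)"
```

```text
time: 18.38
eef_pos: [0.6245, -0.1329, 0.0732]
tcp_rot: [0.531, 0.847, -0.001, -0.001]
contact_force: [-8.3, 2.1, 8.4]
opening: 0.148
finger_force: 39.6
[ 0.62451119 -0.13288259  0.07319677] 0.1146132947155253 87.34917226289645 25.788348971222504 [ 5.47509242 -6.54515372 -8.38321825]
```

```bash
python3 -m inch '[[1,0,0.001,0,-0.5],[1,0,0.002,0,-1],[1,0,0.003,0,-1.5],[1,0.0001,0.004,0,-2],[1,0.0001,0.004,0,-2]]'
python3 -c "
from h import *
t,M,ps,s=pose();d=ch(t);print(t,np.hypot(*d),np.degrees(np.arctan2(d[1],d[0]))+160,ps,s['contact_force']@M);tin()"
```

```text
time: 18.8
eef_pos: [0.6267, -0.1318, 0.0732]
tcp_rot: [0.517, 0.856, -0.002, -0.003]
contact_force: [-12.5, 0.5, 10.6]
opening: 0.151
finger_force: 40.1
[ 0.62669086 -0.13180157  0.07319077] 0.1146293467772815 88.56535854921091 27.767868530929988 [  6.28718498 -10.89026164 -10.54131035]
top 927 x [-0.04224659  0.04203893] y [-0.03779214  0.04367798]
net [0.01915523 0.35611502] 0.73
net [0.00617268 0.00512753] 0.57
```

Resistance is rising at 1.55 rad, so the jaws have met the tin. I'll tighten further.

```bash
python3 -m inch '[[1,0,0.001,0,0],[1,0,0.002,0,0],[1,0,0.003,0,0],[1,0,0.004,0,0],[1,0,0.004,0,0]]' 80
python3 -c "
from h import *
t,M,ps,s=pose();d=ch(t);print(t,np.hypot(*d),np.degrees(np.arctan2(d[1],d[0]))+160,ps,s['contact_force']@M)"
```

```text
time: 19.32
eef_pos: [0.6284, -0.1309, 0.0733]
tcp_rot: [0.516, 0.856, -0.004, -0.005]
contact_force: [-18.9, -2.6, 14.6]
opening: 0.141
finger_force: 78.4
[ 0.62841584 -0.13090116  0.07327495] 0.11463911763851733 89.53791662904803 27.820146037884925 [  6.55360177 -18.06227808 -14.34969895]
```

```bash
python3 -m inch '[[1,0,0.0015,0,0],[1,0,0.003,0,0],[1,0,0.0045,0,0],[1,0,0.006,0,0],[1,0,0.006,0,0]]'
python3 -c "
from h import *
t,M,ps,s=pose();d=ch(t);print(t,np.hypot(*d),np.degrees(np.arctan2(d[1],d[0]))+160,ps,s['contact_force']@M)"
```

```text
time: 19.73
eef_pos: [0.631, -0.1295, 0.0733]
tcp_rot: [0.516, 0.857, -0.006, -0.007]
contact_force: [-28.1, -6.6, 18.4]
opening: 0.14
finger_force: 80.0
[ 0.63098935 -0.12946664  0.07325238] 0.11463594190805977 91.01052319512162 27.936965791484287 [  7.46373154 -28.22262851 -17.81922081]
```

Firm at 28 N. I'll release and rise.

```bash
python3 -m inch '[[0.7,0,0,0,0],[0.4,0,0,0,0],[0.3,0,0,0,0],[0.3,0,0,0,0],[0.3,0,0,0,0]]'
python3 -m inch '[[0.3,0,0,-0.02,0],[0.3,0,0,-0.055,0],[0.3,0,0,-0.09,0],[0.3,0,0,-0.125,0],[0.3,0,0,-0.16,0]]'
python3 -m inch '[[0.3,-0.03,0,-0.02,0],[0.3,-0.06,0,-0.04,0],[0.3,-0.09,0,-0.04,0],[0.3,-0.09,0,-0.04,0]]'
python3 - <<'E'
from h import *
np.set_printoptions(precision=4,suppress=True)
p=tin();save(p,'t5.png')
for a,cc,m in blobs(p,'red'): q=ch(atz(p,cc,.09));print('peg',q,np.degrees(np.arctan2(q[1],q[0]))%360-200)
p=tin(n='wrist');save(p,'w5.png')
for x in ctrl.tip_of('jaw0',p): print('jaw',x['score'],ch(atz(p,x['at'],.046)))
E
```

```text
time: 20.15
eef_pos: [0.6387, -0.1268, 0.0715]
tcp_rot: [0.517, 0.856, 0.0, 0.001]
contact_force: [-0.7, 0.9, -0.6]
opening: 0.701
finger_force: 0.0
time: 20.57
eef_pos: [0.6379, -0.1264, 0.2323]
tcp_rot: [0.517, 0.856, 0.0, 0.001]
contact_force: [1.1, 0.1, -0.1]
opening: 0.703
finger_force: 0.0
time: 20.9
eef_pos: [0.6819, -0.2111, 0.2729]
tcp_rot: [0.518, 0.855, -0.0, 0.004]
contact_force: [-1.3, 0.5, -1.4]
opening: 0.699
finger_force: 0.0
top 1002 x [-0.0424  0.0421] y [-0.041   0.0435]
net [0.0274 0.3595] 0.92
net [ 0.0029 -0.001 ] 0.7
peg [ 0.0332 -0.1099] 86.82030716637854
wrist 1312 x [-0.0229  0.0428] y [-0.045  -0.0136]
jaw 0.85 [ 0.0001 -0.0498]
```

View pics/w5.png

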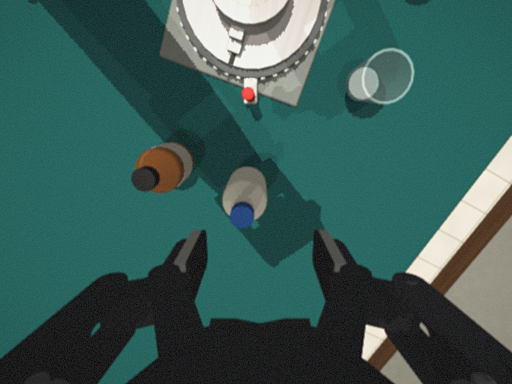

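The wrist picture shows the peg top at (248,94), the jaw at (237,40) against the tin, and the bottles (163,168), (245,197) and beaker (380,78) standing. The top camera puts the tin's centre about 1 mm from the axis, so I'm handing in.

```bash
python3 -m inch '[[0.3,0,0,0,0],[0.3,0,0,0,0]]'; python3 -c "
from plant import ctrl
print(ctrl.sign_off())"
```

```text
time: 21.32
eef_pos: [0.6793, -0.2053, 0.2701]
tcp_rot: [0.516, 0.856, -0.0, -0.0]
contact_force: [0.2, 0.3, 0.3]
opening: 0.702
finger_force: 0.0
the job is handed in; nothing more can be done
None
```

The job is handed in at 21.3 s: the tin is clamped about 1 mm from the chuck axis and no bystander was touched. Sign-off gave no verdict, and I judged the jaw force only from the 28 N push at the peg.

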